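Load the bottle carrier and swing its hold-down bar shut

ROBOT

A 6-joint arm with a two-finger parallel gripper is mounted at the origin on a cart in front of the work surface, level with it; the furniture and walls round the work are solid. World frame = base frame: x ahead of the robot, y to its left, z up, the work surface at z = 0. Lengths are in m, angles in degrees, forces in N, time in s.
With the tool pointing down it reaches from about 0.25 to 0.8 m from the base axis. Payload 8.5 kg.
Tool frame: the origin (TCP) lies between the finger pads; the fingertips stand 22 mm ahead of it and the grasp point (between the pads) lies 3 mm ahead of it (robot.tips_ahead is the distance from the TCP to the fingertips, in m); z points along the fingers, y is the line along which they close (so a half turn about z gives the same grasp; the last joint's range is limited). The gripper opens to 85 mm and grips with 20 to 120 N. Pads are 22 mm wide; open, the fingers measure 114 mm over their backs; the gripper's body (76 mm by 85 mm) begins 54 mm behind the grasp point. The pads swing forward as they close: fully open they stand 13 mm farther back than shut.
Start: joints at [73.625, 13.648, -0.773, 75.585, 0, 90], TCP at [0.148, 0.504, 0.23] pointing down, gripper open.
Joint ranges: [-152.45, 152.45], [-59.26, 108.67], [-65.41, 83.53], [-104.44, 129.93], [-82.83, 76.93], [-180, 180]. Speed limits (degrees/s): [127.2, 127.2, 159.86, 180, 180, 180].

INTERFACE

Orientations are given as a 3x3 rotation matrix whose columns are the frame's x, y, z axes.
In Python, from plant import robot, cams gives the robot as it stands.
- The arm moves only by the tool drive_tool, never from a script. Its argument "targets" is one flat list of numbers, 5 for each row, row after row: the shift along the tool's x, y, z each as a share of 250 mm, from -1 to 1, then the turn about the tool's z as a share of 0.5 rad, from -1 to 1, then the closure, from -1 (fully open) to 1 (shut). A call has exactly 8 rows; each row is the pose to reach, as a shift and turn from the pose commanded when the call began, along the tool's axes at that moment; what a row does not reach only later rows make up. A row lasts 1/8 s, in which the tool goes at most 62.5 mm and 10.7 degrees, less where a joint would pass 70% of its speed; a pose out of reach is approached as far as the arm can. A call with a number of a shift or a turn outside -1 to 1 is refused whole. A call with a gripper value outside its range is refused whole. The fingers move at their own pace and stop on an object; "newtons" is the grip in N (left out, the last holds). Time passes only in rows, so rows that repeat a pose let the fingers close, or fill a call up. It gives the time, the measured TCP pose, the force, the opening and the grip force at its end, in the units of the state.
- robot.sense(): the state, without advancing time (a new reading comes with each control period).
- cams.read_camera(name): name is "scene" or "top" or "wrist"; returns a dict with "frame" (384x512x3 uint8, red, green, blue), "range_z" (384x512 float32, m along the optical axis (not along the pixel's ray), 0 where there is no reading), "fx", "fy", "cx", "cy" (pixels), "eye" and "rotation" of the camera in the world; the wrist camera has in their place "mount" (4x4, takes a point from camera to tool coordinates, whose origin is the TCP and whose axes are the flange's). Camera axes: x right, y up, looking along -z (the intrinsics and any distortion apply to the point x, -y, -z); pixel columns grow to the right and rows downward; lengths in m; the calibration is good to about 2 mm. A picture is of the moment at which its call begins: read the wrist's pose just before it.
- robot.job_done(): hands the job in; it is judged then, once.
The state is a dict: "clock": time; "joint_pos": joint angles; "joint_velocities": joint speeds; "joint_efforts": joint torques, N m; "eef_pos": TCP position; "eef_rot": TCP orientation; "wrist_force": force on the tool from outside, world axes, zero at the start; "ft_torque": the same for the moment, N m; "grip_width": finger opening in m; "gripper_force": force on a finger pad.
Only numpy, scipy, OpenCV 4.12 (cv2) and the standard library are available. Lean on these libraries where they do the work, as an engineer would, in place of code of your own. Each camera call takes 0.05 s, during which the arm holds its last target. There are 200 camera calls.

TASK

Put the two small bottles into the bottle carrier, standing upright on the floor of the cell whose clip-on tag has the colour of the bottle's label stripe (blue or green); lower them in and do not drop them. Then swing the hold-down bar over the caps, fully against its stop, and let go, leaving the other things on the table where they are.

Things in the scene. Friction and masses are not known exactly. Their poses are not given: they have to be found in the camera images.
- bottle_blue: small screw-cap laboratory bottle with a blue stripe on its label and clear, whitish contents; straight body 56 mm in diameter up to 57 mm above the foot, then a sloping shoulder and a 33 mm cap to 91 mm; 0.1 to 0.2 kg. Grasp it round the straight body (the shoulder and cap slip). Origin: centre of the foot, z up.
- bottle_green: small screw-cap laboratory bottle with a green stripe on its label and cream contents (its cap is blue too); straight body 56 mm in diameter up to 57 mm above the foot, then a sloping shoulder and a 33 mm cap to 91 mm; 0.1 to 0.2 kg. Grasp it round the straight body (the shoulder and cap slip). Origin: centre of the foot, z up.
- carrier: grey bottle carrier, fixed: three open cells in a row along its y at y = -67, 0, 67 mm, each 63 x 63 mm inside; floor 4 mm thick, walls 4 mm thick and 32 mm high; 71 x 205 mm outside. A colour tag (blue, green, yellow; top at 35 mm) is clipped on each cell's -x rim, facing the robot; the yellow cell stays empty. Pivot post at y = -130 mm, 108 mm high. Origin: centre of underside.
- blue_cell (a point): centre of the floor of the cell that carries the blue clip-on tag (which of the three cells that is varies), 4 mm above the table: where the foot of the bottle with the blue label stripe belongs. Axes like the carrier's.
- green_cell (a point): centre of the floor of the cell that carries the green clip-on tag (which of the three cells that is varies), 4 mm above the table: where the foot of the bottle with the green label stripe belongs. Axes like the carrier's.
- bar_pivot (a point): the upright axis of the hold-down bar, on the pivot post, 101 mm above the table. Axes like the carrier's.
- bar_knob (a point): middle of the round red grip knob, 18 mm in diameter, 29 mm tall, that stands on top of the hold-down bar, 130 mm from the pivot axis; this point is 122 mm above the table, the knob spans 107 to 136 mm.
- hold_bar (a joint): aluminium hold-down bar, 22 mm wide, 217 mm long, underside 102 mm and top 108 mm above the table, turning about bar_pivot. 0: shut, along the carrier's +y over the cells, at its stop; at q > 0 it points from the pivot along (sin q, cos q) in the carrier's x, y, open away from the robot, up to 1.75. Starts at 1.25 to 1.55; friction (under 2 N at the knob) holds it.
- flask: conical glass flask, 64 mm diameter, 102 mm high, a bystander: leave it. Origin: centre of its foot.
- timer: bench timer, 65 x 61 x 24 mm, a bystander: leave it. Origin: centre of its underside.
- column: white chromatography column with a blue band, lying, 30 x 112 x 30 mm, a bystander: leave it. Origin: centre of its underside.
- tape: roll of beige tape lying flat, 100 mm diameter, 25 mm high, a bystander: leave it. Origin: centre of its underside.
Things that resemble listed ones, but are neither listed nor needed, are in the scene too. Leave any pink or red look-alike of the bottle_blue alone.

How it is judged:
By the outcome, as a careful person would: the job done as asked, in the order asked, and still so for the second after the job is handed in, with the robot touching nothing.
It also fails if it takes over 72 s, if anything falls off the work surface, if the arm or the gripper's body presses on something with over 40 N, if the wrist force passes 120 N, or if a joint passes its speed limit or range.

## Working session

There is one attempt and no reset: what is moved stays moved. The work goes in short steps, Python scripts to look and compute and a tool call to move; the robot and the scene stay as the last step left them, time stands still between calls to the robot, and variables do not carry over. Pictures are saved under pics/ and viewed, at most 10 in all, crops included, and the job is handed in when it is done.

Besides the shell and the picture viewer there is one more tool, called after "Emit:" by a JSON object that holds its "name" and its "arguments". drive_tool: Moves the arm, as the interface text tells. Its arguments: {"type":"object","properties":{"targets":{"type":"array"},"newtons":{"type":"number"}},"required":["targets"]}

```bash
mkdir -p pics; ls; python3 - <<'E'
from plant import robot,cams
import cv2,numpy as np,pickle
d={}
for n in("scene","top"):
    c=cams.read_camera(n);d[n]=c;cv2.imwrite(f"pics/{n}0.png",cv2.cvtColor(c["frame"],cv2.COLOR_RGB2BGR))
    print(n,c["fx"],c["cx"],c["cy"],c["eye"],np.round(c["rotation"],3).tolist(),[k for k in c])
pickle.dump(d,open("d0.pkl","wb"))
s=robot.sense();print(s["clock"],s["eef_pos"],np.round(s["eef_rot"],3).tolist(),s["grip_width"])
E
```

```text
pics
scene 369.0242458974272 249.80922789816933 190.63464857621486 [-0.04612424 -0.44250492  1.05793646] [[0.599, 0.66, -0.452], [-0.8, 0.482, -0.357], [-0.017, 0.576, 0.817]] ['frame', 'range_z', 'fx', 'fy', 'cx', 'cy', 'eye', 'rotation']
top 373.6454716464579 253.84685705615198 194.67963864707178 [ 0.23077762 -0.02523488  1.42071205] [[0.004, 0.984, -0.178], [-1.0, 0.004, 0.0], [0.001, 0.178, 0.984]] ['frame', 'range_z', 'fx', 'fy', 'cx', 'cy', 'eye', 'rotation']
0.1 [0.14789545 0.50336403 0.22955143] [[-0.959, 0.282, -0.0], [0.282, 0.959, -0.001], [-0.0, -0.001, -1.0]] 0.08547540635776535
```

View pics/scene0.png

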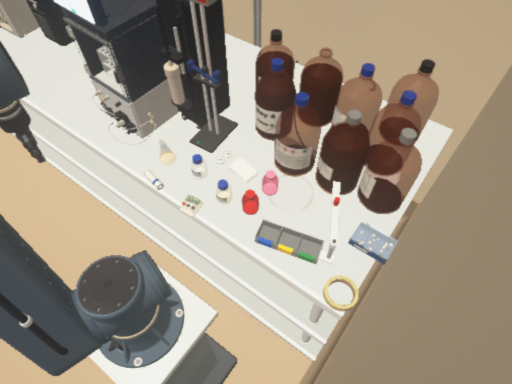

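View pics/top0.png

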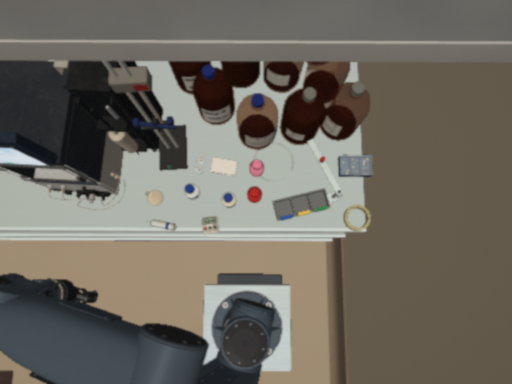

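The scene view shows two blue-capped bottles at about (197,165) and (223,190). The look-alikes are pink at (270,183), red at (250,202), and the big brown bottles behind. The carrier is at (290,241), with tags blue (265,242), yellow (286,250) and green (306,257). The bar's red knob is at (337,200). Next I take a close crop to tell the two stripes apart.

```bash
cat > h.py <<'E'
import numpy as np
def world(c,u,v,z=None,depth=None):
    """pixel -> world point, on plane z or at range depth"""
    u=np.asarray(u,float);v=np.asarray(v,float)
    r=np.stack([(u-c["cx"])/c["fx"],-(v-c["cy"])/c["fy"],-np.ones_like(u)],-1)@np.asarray(c["rotation"]).T
    e=np.asarray(c["eye"])
    t=depth if depth is not None else (z-e[2])/r[...,2]
    return e+r*np.asarray(t)[...,None]
def tri(c1,p1,c2,p2):
    """midpoint of two rays and their gap"""
    e1,e2=np.asarray(c1["eye"]),np.asarray(c2["eye"])
    d1=world(c1,*p1,depth=1.)-e1;d2=world(c2,*p2,depth=1.)-e2
    s=np.linalg.lstsq(np.stack([d1,-d2],1),e2-e1,rcond=None)[0]
    a,b=e1+s[0]*d1,e2+s[1]*d2
    return (a+b)/2,np.linalg.norm(a-b)
E
python3 - <<'E'
import pickle,cv2,numpy as np
from h import *
d=pickle.load(open("d0.pkl","rb"))
s=d["scene"]["frame"][140:270,140:380];t=d["top"]["frame"][130:235,140:380]
a=cv2.resize(s,None,fx=3.3,fy=3.3,interpolation=cv2.INTER_CUBIC)
cv2.imwrite("pics/crop1.png",cv2.cvtColor(a,cv2.COLOR_RGB2BGR))
def comps(n,lo,hi,box):
    c=d[n];x0,y0,x1,y1=box
    hsv=cv2.cvtColor(c["frame"],cv2.COLOR_RGB2HSV);m=cv2.inRange(hsv,np.array(lo),np.array(hi))
    k=np.zeros_like(m);k[y0:y1,x0:x1]=1;m*=k
    N,L,st,ce=cv2.connectedComponentsWithStats(m)
    for i in range(1,N):
        if st[i,4]>=8:
            u,v=ce[i];w=np.where(L==i);dz=c["range_z"][w];ok=dz>0
            p=world(c,w[1][ok],w[0][ok],depth=dz[ok])
            print(n,np.round([u,v],1),st[i].tolist(),np.round(np.median(p,0),3) if ok.any() else None)
for n,b in(("scene",(140,140,380,270)),("top",(140,130,380,235))):
    for nm,lo,hi in(("blue",(105,120,40),(130,255,255)),("green",(45,100,40),(90,255,255)),("yel",(18,130,100),(32,255,255)),("red",(0,170,100),(6,255,255)),("red2",(172,170,100),(180,255,255))):
        print(nm);comps(n,lo,hi,b)
E
```

```text
blue
scene [196.5 157.6] [193, 155, 8, 6, 40] [0.492 0.211 0.09 ]
scene [222.4 183.5] [219, 181, 8, 6, 40] [0.46  0.069 0.091]
scene [264.4 241.2] [258, 237, 14, 9, 68] [ 0.395 -0.147  0.034]
green
scene [305.7 256.2] [299, 252, 15, 9, 72] [ 0.427 -0.276  0.034]
yel
scene [284.7 248.8] [278, 244, 15, 10, 92] [ 0.411 -0.211  0.034]
red
scene [249.5 194.1] [245, 191, 9, 7, 50] [ 0.478 -0.027  0.09 ]
scene [336.4 199.6] [335, 198, 4, 4, 13] [ 0.591 -0.269  0.137]
scene [250.2 206.6] [244, 201, 13, 13, 133] [ 0.462 -0.041  0.046]
red2
blue
top [188.9 188.1] [186, 185, 7, 7, 43] [0.496 0.21  0.09 ]
top [227.7 197. ] [225, 194, 7, 7, 40] [0.463 0.068 0.09 ]
top [286.1 216.7] [281, 215, 11, 5, 29] [ 0.398 -0.146  0.034]
green
top [320.7 208.2] [316, 206, 11, 5, 26] [ 0.432 -0.277  0.034]
yel
top [303.5 212.3] [298, 210, 12, 5, 32] [ 0.417 -0.213  0.036]
red
top [254.2 194.3] [249, 188, 12, 14, 134] [ 0.475 -0.026  0.08 ]
red2
```

View pics/crop1.png

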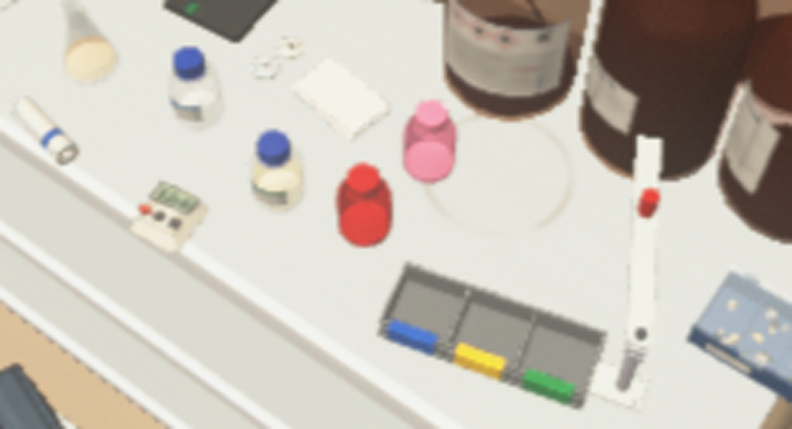

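The crop shows the left bottle (crop ~195,85) with white contents and a blue stripe, and the right one (~275,170) with cream contents and a green-grey stripe. The tags from left to right are blue, yellow, green. Next I measure the positions.

```bash
python3 - <<'E'
import pickle,cv2,numpy as np
from h import *
from plant import robot
d=pickle.load(open("d0.pkl","rb"));S,T=d["scene"],d["top"]
print(robot.tips_ahead)
for n,a,b in(("capB",(196.5,157.6),(188.9,188.1)),("capG",(222.4,183.5),(227.7,197)),("tagB",(264.4,241.2),(286.1,216.7)),("tagY",(284.7,248.8),(303.5,212.3)),("tagG",(305.7,256.2),(320.7,208.2))):
    p,g=tri(S,a,T,b);print(n,np.round(p,4),round(g,4))
def cloud(c):
    v,u=np.where(c["range_z"]>0);return world(c,u,v,depth=c["range_z"][v,u])
for n,c in d.items():
    P=cloud(c)
    for nm,xy in(("B",(.494,.2105)),("G",(.4615,.0685))):
        q=P[(np.hypot(P[:,0]-xy[0],P[:,1]-xy[1])<.05)]
        cap=q[q[:,2]>.084];low=q[(q[:,2]<.055)&(q[:,2]>.01)]
        print(n,nm,"cap",cap.mean(0).round(4),len(cap),"ztop",np.percentile(q[:,2],99).round(4))
        A=np.c_[low[:,:2],np.ones(len(low))];s=np.linalg.lstsq(A,-(low[:,:2]**2).sum(1),rcond=None)[0]
        print("  body circle",(-s[:2]/2).round(4),np.sqrt((s[:2]**2).sum()/4-s[2]).round(4),len(low))
    q=P[(P[:,2]>.026)&(P[:,2]<.037)&(abs(P[:,0]-.445)<.09)&(abs(P[:,1]+.203)<.118)]
    r=cv2.minAreaRect(q[:,:2].astype(np.float32)*1000);print(n,"rim",r,len(q),np.median(q[:,2]))
    q=P[(P[:,2]>.097)&(P[:,2]<.115)&(P[:,0]>.4)&(P[:,0]<.72)&(P[:,1]<-.15)&(P[:,1]>-.38)]
    r=cv2.minAreaRect(q[:,:2].astype(np.float32)*1000);print(n,"bar",r,len(q),cv2.boxPoints(r).round().tolist())
    q=P[(P[:,2]>.118)&(P[:,2]<.145)&(np.hypot(P[:,0]-.591,P[:,1]+.269)<.03)];print("knob",q.mean(0),len(q))
E
```

```text
0.022
capB [0.4947 0.2115 0.0884] 0.0024
capG [0.4627 0.0701 0.0866] 0.0025
tagB [ 0.3987 -0.1457  0.0265] 0.0032
tagY [ 0.4154 -0.2111  0.0252] 0.0042
tagG [ 0.4313 -0.2762  0.0271] 0.0034
scene B cap [0.4928 0.2116 0.0902] 67 ztop 0.0931
  body circle [0.4926 0.2116] 0.0266 127
scene G cap [0.459  0.0706 0.0906] 73 ztop 0.0941
  body circle [0.4612 0.0723] 0.0272 120
scene rim ((447.0483703613281, -211.54367065429688), (80.89226531982422, 226.27197265625), 14.693995475769043) 444 0.03209757433681715
scene bar ((602.4873657226562, -248.15017700195312), (224.1170654296875, 252.11837768554688), 80.29023742675781) 671 [[459.0, -337.0], [708.0, -380.0], [746.0, -159.0], [497.0, -116.0]]
knob [ 0.59108283 -0.26867044  0.13108346] 43
top B cap [0.4957 0.2118 0.0899] 64 ztop 0.0934
  body circle [0.4965 0.2116] 0.0277 46
top G cap [0.4634 0.0714 0.09  ] 66 ztop 0.0938
  body circle [0.4642 0.0714] 0.0275 26
top rim ((448.5459899902344, -202.60308837890625), (78.87142944335938, 204.81922912597656), 14.405750274658203) 274 0.031680081751443545
top bar ((606.1820678710938, -247.6025390625), (224.20712280273438, 250.1735076904297), 80.0672378540039) 441 [[464.0, -336.0], [710.0, -380.0], [749.0, -159.0], [502.0, -116.0]]
knob [ 0.59666099 -0.26698738  0.13328807] 25
```

```bash
python3 - <<'E'
import pickle,numpy as np
from h import *
d=pickle.load(open("d0.pkl","rb"))
P=np.vstack([world(c,np.where(c["range_z"]>0)[1],np.where(c["range_z"]>0)[0],depth=c["range_z"][c["range_z"]>0]) for c in d.values()])
for lo in(.06,.12):
  q=P[P[:,2]>lo];H,xe,ye=np.histogram2d(q[:,0],q[:,1],bins=[np.arange(.1,.86,.04),np.arange(-.4,.64,.04)])
  print("z>",lo,"cols y from",ye[0]);
  for i,r in enumerate(H):print("%.2f"%xe[i],"".join("#" if v>3 else ("+" if v else ".") for v in r))
E
```

```text
z> 0.06 cols y from -0.4
0.10 ........###############+.
0.14 ................#######+.
0.18 ....................####.
0.22 .........................
0.26 .........................
0.30 ......#######............
0.34 .........................
0.38 .........................
0.42 .........#.##.....#+.####
0.46 .##.....##+##.##..##.####
0.50 .##.....+#....##.....####
0.54 ..##....##...........####
0.58 ..##....##.........##.###
0.62 ...##...##.....##########
0.66 .+.########....##########
0.70 ###########+......#######
0.74 ###############...#######
0.78 #######+#######...#....##
z> 0.12 cols y from -0.4
0.10 ........###############+.
0.14 ................#######+.
0.18 ....................####.
0.22 .........................
0.26 .........................
0.30 ......#######............
0.34 .........................
0.38 .........................
0.42 ........................#
0.46 ......................###
0.50 ......................###
0.54 ......................###
0.58 ...#...............##.###
0.62 ........##.....##########
0.66 .+.########....##########
0.70 ###########+......#######
0.74 ###############...#######
0.78 #######+#######...#....##
```

```bash
python3 - <<'E'
import pickle,numpy as np
from h import *
d=pickle.load(open("d0.pkl","rb"))
for n,c in d.items():
  v,u=np.where(c["range_z"]>0);P=world(c,u,v,depth=c["range_z"][v,u])
  m=(P[:,0]>.22)&(P[:,0]<.37)&(P[:,1]>-.25)&(P[:,1]<.2)&(P[:,2]>.05)
  if m.any(): print(n,m.sum(),P[m].min(0).round(3),P[m].max(0).round(3),np.median(P[m],0).round(3),u[m].min(),u[m].max(),v[m].min(),v[m].max())
E
```

```text
top 31249 [ 0.329 -0.154  1.247] [0.333 0.101 1.294] [ 0.331 -0.027  1.272] 0 511 0 61
```

Emit:
{"name": "drive_tool", "arguments": {"targets": [-0.2, -0.1, 0, 0.2, -1, -0.4, -0.2, 0, 0.5, -1, -0.6, -0.3, 0, 0.7, -1, -0.8, -0.4, 0, 1, -1, -0.8, -0.4, 0, 1, -1, -0.8, -0.4, 0, 1, -1, -0.8, -0.4, 0, 1, -1, -0.8, -0.4, 0, 1, -1]}}

```text
clock: 1.1
eef_pos: [0.3109, 0.3521, 0.23]
eef_rot: [[-0.708, 0.706, -0.0], [0.706, 0.708, -0.0], [0.0, -0.0, -1.0]]
wrist_force: [-0.1, -0.3, 0.1]
grip_width: 0.0854
gripper_force: 0.0
```

Emit:
{"name": "drive_tool", "arguments": {"targets": [-0.2, 0.03, 0, 0.3, -1, -0.4, 0.06, 0, 0.6, -1, -0.6, 0.09, 0, 0.9, -1, -0.8, 0.11, 0, 1, -1, -0.917, 0.12, 0, 1, -1, -0.917, 0.12, 0, 1, -1, -0.917, 0.12, 0, 1, -1, -0.917, 0.12, 0, 1, -1]}}

```text
clock: 2.1
eef_pos: [0.4941, 0.2113, 0.2302]
eef_rot: [[-0.283, 0.959, -0.0], [0.959, 0.283, 0.0], [0.0, -0.0, -1.0]]
wrist_force: [-0.0, 0.8, -0.2]
grip_width: 0.0854
gripper_force: 0.0
```

```bash
cat >> h.py <<'E'
import cv2
def wrist(robot,cams,name=None):
    s=robot.sense();c=cams.read_camera("wrist");R=np.asarray(s["eef_rot"]);M=np.asarray(c["mount"])
    c["rotation"]=R@M[:3,:3];c["eye"]=np.asarray(s["eef_pos"])+R@M[:3,3]
    if name:cv2.imwrite(name,cv2.cvtColor(c["frame"],cv2.COLOR_RGB2BGR))
    return c,s
def cloud(c):
    v,u=np.where(c["range_z"]>0);return world(c,u,v,depth=c["range_z"][v,u]),u,v
E
python3 - <<'E'
from plant import robot,cams
from h import *
c,s=wrist(robot,cams,"pics/w1.png")
print(s["eef_pos"],np.round(s["eef_rot"],3).tolist(),c["mount"].round(3).tolist(),c["fx"])
P,u,v=cloud(c)
for xy in((.4945,.2115),(.462,.0712)):
    q=P[np.hypot(*(P[:,:2]-xy).T)<.05];cap=q[(q[:,2]>.08)];print(len(cap),cap.mean(0) if len(cap) else 0, (cap.max(0)+cap.min(0))/2 if len(cap) else 0)
E
```

```text
[0.49412196 0.21132666 0.2302089 ] [[-0.283, 0.959, -0.0], [0.959, 0.283, 0.0], [0.0, -0.0, -1.0]] [[0.002, 0.947, 0.32, 0.082], [1.0, -0.002, -0.002, -0.001], [-0.001, 0.32, -0.947, -0.143], [0.0, 0.0, 0.0, 1.0]] 294.9323135908081
18599 [0.49173842 0.22189939 0.28926179] [0.49439584 0.21341698 0.20186079]
673 [0.46269254 0.07344539 0.08853422] [0.46270162 0.07112938 0.08578541]
```

View pics/w1.png

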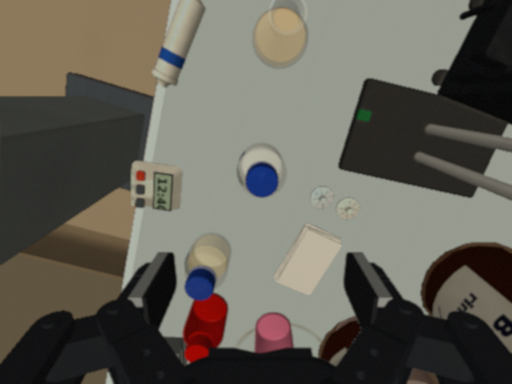

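The wrist view shows the white-content bottle at (262,170) under the tool, the cream one at (208,265), and red and pink at the bottom. I measure the fingertips and the cap here.

```bash
python3 - <<'E'
from plant import robot,cams
from h import *
c,s=wrist(robot,cams)
P,u,v=cloud(c)
t=(P-s["eef_pos"])@np.asarray(s["eef_rot"])
f=t[(abs(t[:,1])>.03)&(abs(t[:,1])<.075)&(abs(t[:,0])<.03)&(t[:,2]<.06)]
print("finger",f.min(0),f.max(0));
for k in np.arange(-.03,.03,.005):
    g=f[(f[:,2]>k)&(f[:,2]<=k+.005)]
    if len(g):print(k.round(3),len(g),np.abs(g[:,1]).min().round(4),np.abs(g[:,1]).max().round(4),g[:,0].min().round(3),g[:,0].max().round(3))
q=P[(np.hypot(*(P[:,:2]-[.4945,.2115]).T)<.04)&(P[:,2]>.084)&(P[:,2]<.1)];print(len(q),q.mean(0),(q.max(0)+q.min(0))/2)
E
```

```text
finger [-0.01290325 -0.0749444  -0.09091509] [ 0.01837866  0.07395752 -0.01241428]
-0.03 620 0.0417 0.0568 -0.012 0.012
-0.025 528 0.0417 0.0564 -0.011 0.012
-0.02 352 0.0418 0.0543 -0.011 0.012
-0.015 60 0.042 0.0436 -0.01 0.009
838 [0.49518413 0.21274941 0.0896349 ] [0.49565645 0.21214519 0.08822736]
```

Open fingertips read about 12 mm behind the TCP, which doesn't match the text. I check again with the fingers partly closed.

Emit:
{"name": "drive_tool", "arguments": {"targets": [0, 0, 0, 0, -0.35, 0, 0, 0, 0, -0.35, 0, 0, 0, 0, -0.35, 0, 0, 0, 0, -0.35, 0, 0, 0, 0, -0.35, 0, 0, 0, 0, -0.35, 0, 0, 0, 0, -0.35, 0, 0, 0, 0, -0.35], "newtons": 40}}

```text
clock: 3.2
eef_pos: [0.495, 0.2103, 0.2301]
eef_rot: [[-0.281, 0.96, -0.0], [0.96, 0.281, -0.0], [-0.0, -0.0, -1.0]]
wrist_force: [-0.8, 0.2, 0.3]
grip_width: 0.0577
gripper_force: 0.0
```

```bash
python3 - <<'E'
from plant import robot,cams
from h import *
c,s=wrist(robot,cams,"pics/w2.png")
print(s["grip_width"])
P,u,v=cloud(c)
t=(P-s["eef_pos"])@np.asarray(s["eef_rot"])
f=t[(abs(t[:,1])>.015)&(abs(t[:,1])<.075)&(abs(t[:,0])<.03)&(t[:,2]<.08)]
for k in np.arange(-.04,.04,.005):
    g=f[(f[:,2]>k)&(f[:,2]<=k+.005)]
    if len(g):print(k.round(3),len(g),np.abs(g[:,1]).min().round(4),np.abs(g[:,1]).max().round(4),g[:,0].min().round(3),g[:,0].max().round(3))
print(f[:,2].max())
E
```

```text
0.05773892179156278
-0.04 571 0.028 0.0428 -0.012 0.012
-0.035 588 0.028 0.0429 -0.011 0.012
-0.03 516 0.028 0.0431 -0.012 0.012
-0.025 503 0.028 0.0429 -0.011 0.012
-0.02 435 0.028 0.043 -0.011 0.012
-0.015 336 0.0281 0.0418 -0.011 0.012
-0.01 162 0.0282 0.0357 -0.011 0.011
-0.005 7 0.0284 0.0294 -0.008 0.004
-0.004457264954751669
```

```bash
python3 - <<'E'
from plant import robot,cams
from h import *
s=robot.sense();R=np.asarray(s["eef_rot"]);e=np.asarray(s["eef_pos"])
for n in("scene","top"):
    c=cams.read_camera(n);P,u,v=cloud(c);t=(P-e)@R
    m=(abs(t[:,0])<.03)&(abs(t[:,1])<.07)&(t[:,2]<.1)&(t[:,2]>-.08)
    print(n,m.sum(),np.sort(t[m][:,2])[-8:].round(4), t[m][np.argsort(t[m][:,2])[-5:]].round(3).tolist())
    if n=="scene":
        # pixel of TCP and of point 22 mm ahead
        for z in(0,.022,-.004):
            for y in(-.035,.035):
                p=(e+R@np.array([0,y,z])-c["eye"])@np.asarray(c["rotation"]);print(z,y,c["cx"]+c["fx"]*p[0]/-p[2],c["cy"]-c["fy"]*p[1]/-p[2])
        cv2.imwrite("pics/s2.png",cv2.resize(cv2.cvtColor(c["frame"][60:210,120:320],cv2.COLOR_RGB2BGR),None,fx=4,fy=4))
E
```

```text
scene 296 [-0.0103 -0.0095 -0.0091 -0.0089 -0.0089 -0.0078 -0.0069 -0.0047] [[0.01, 0.03, -0.009], [0.008, 0.026, -0.009], [-0.005, 0.027, -0.008], [-0.005, -0.036, -0.007], [0.007, 0.031, -0.005]]
0 -0.035 186.09793533940822 135.91850172430466
0 0.035 195.8423268109081 120.72486779496955
0.022 -0.035 187.21359160347663 140.82435176506246
0.022 0.035 196.7758146164209 125.70599071659426
-0.004 -0.035 185.89128184061332 135.00978897097986
-0.004 0.035 195.66951834073143 119.80275587581598
top 0 [] []
```

View pics/s2.png

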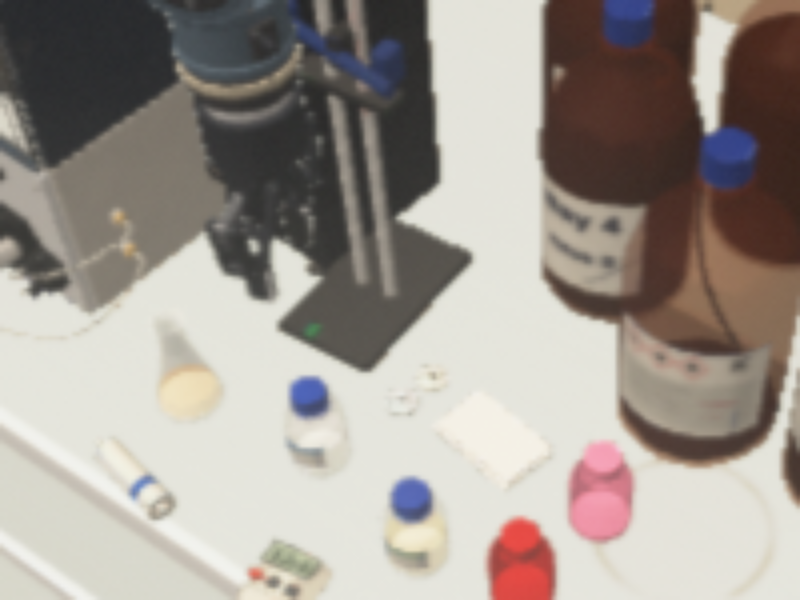

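The scene crop shows the fingertips at crop (265,298), i.e. pixel (186,134.5). All the cameras agree that the tips are about 4 mm behind the reported TCP at this opening, so I go by that rather than by the text.

Emit:
{"name": "drive_tool", "arguments": {"targets": [0.005, 0, 0, 0, -1, 0.005, 0, 0, 0, -1, 0.005, 0, 0.2, 0, -1, 0.005, 0, 0.4, 0, -1, 0.005, 0, 0.55, 0, -1, 0.005, 0, 0.64, 0, -1, 0.005, 0, 0.7, 0, -1, 0.005, 0, 0.7, 0, -1]}}

```text
clock: 4.35
eef_pos: [0.4942, 0.2114, 0.0545]
eef_rot: [[-0.281, 0.96, -0.001], [0.96, 0.281, -0.001], [-0.0, -0.001, -1.0]]
wrist_force: [0.1, 0.2, 0.7]
grip_width: 0.0855
gripper_force: 0.0
```

```bash
python3 - <<'E'
from plant import robot,cams
from h import *
c,s=wrist(robot,cams,"pics/w3.png")
print(s["eef_pos"],s["wrist_force"],s["grip_width"])
P,u,v=cloud(c);t=(P-s["eef_pos"])@np.asarray(s["eef_rot"])
f=t[(abs(t[:,1])>.038)&(abs(t[:,1])<.06)&(abs(t[:,0])<.02)&(t[:,2]<.03)];print("tip z",s["eef_pos"][2]-f[:,2].max())
q=P[(np.hypot(*(P[:,:2]-[.495,.2117]).T)<.035)&(P[:,2]>.085)&(P[:,2]<.1)];print(len(q),q.mean(0),(q.max(0)+q.min(0))/2)
E
```

```text
[0.4941847  0.21138311 0.05448307] [0.12587199 0.19677349 0.71307668] 0.08549882369929504
tip z 0.06720785401265457
4040 [0.49482132 0.21370728 0.08950849] [0.49540775 0.21182082 0.08831075]
```

View pics/w3.png

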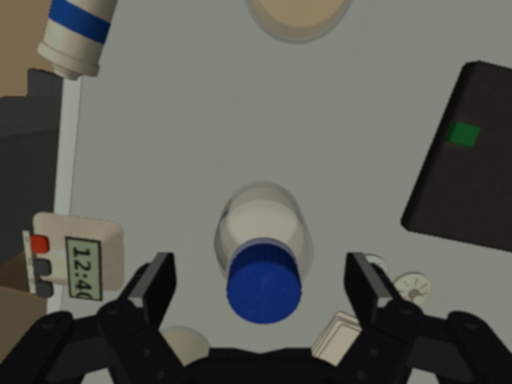

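The wrist view shows the white-content bottle, cap at (264,283), centred between the fingers at columns 165 and 360. I descend and grip.

Emit:
{"name": "drive_tool", "arguments": {"targets": [0, 0, 0.05, 0, -1, 0, 0, 0.09, 0, -1, 0, 0, 0.09, 0, 0, 0, 0, 0.09, 0, 1, 0, 0, 0.09, 0, 1, 0, 0, 0.09, 0, 1, 0, 0, 0.09, 0, 1, 0, 0, 0.09, 0, 1], "newtons": 40}}

```text
clock: 5.4
eef_pos: [0.4949, 0.2117, 0.0329]
eef_rot: [[-0.281, 0.96, 0.001], [0.96, 0.281, 0.0], [0.0, 0.001, -1.0]]
wrist_force: [0.1, 0.9, 6.2]
grip_width: 0.0535
gripper_force: 42.8
```

Emit:
{"name": "drive_tool", "arguments": {"targets": [0, 0, -0.1, 0, 1, 0, 0, -0.25, 0, 1, 0, 0, -0.45, 0, 1, 0, 0, -0.56, 0, 1, 0, 0, -0.56, 0, 1, 0, 0, -0.56, 0, 1, 0, 0, -0.56, 0, 1, 0, 0, -0.56, 0, 1]}}

```text
clock: 6.4
eef_pos: [0.4941, 0.2114, 0.1716]
eef_rot: [[-0.281, 0.96, -0.002], [0.96, 0.281, -0.001], [-0.0, -0.002, -1.0]]
wrist_force: [0.4, 0.0, -1.7]
grip_width: 0.0533
gripper_force: 43.0
```

```bash
python3 - <<'E'
from plant import robot,cams
from h import *
c,s=wrist(robot,cams,"pics/w4.png")
print(s["joint_pos"],s["wrist_force"])
P,u,v=cloud(c);t=(P-s["eef_pos"])@np.asarray(s["eef_rot"])
q=t[(np.hypot(t[:,0],t[:,1])<.03)];
f=t[(abs(t[:,1])>.027)&(abs(t[:,1])<.05)&(abs(t[:,0])<.013)&(t[:,2]<.01)]
top=q[q[:,2]<-.045];print("cap top in tool z",np.percentile(top[:,2],[2,10,50]),"tips",f[:,2].max())
hsv=cv2.cvtColor(c["frame"],cv2.COLOR_RGB2HSV);m=(cv2.inRange(hsv,np.array([105,120,40]),np.array([130,255,255]))[v,u]>0)&(np.hypot(t[:,0],t[:,1])<.04)&(t[:,2]<0)
print("blue cap",t[m].mean(0),t[m].min(0),t[m].max(0))
E
```

```text
[ 2.31622631e+01  1.64161610e+01 -5.67115817e+00  6.80247809e+01
 -6.92637969e-03  9.68313847e+01] [ 0.4228461   0.00555077 -1.66120496]
cap top in tool z [-0.09008808 -0.08676598 -0.07501817] tips 0.0027173097808145187
blue cap [ 0.00692548 -0.00071398 -0.05471635] [-0.01144002 -0.02745011 -0.07583013] [ 0.01748446  0.01559459 -0.03852165]
```

Emit:
{"name": "drive_tool", "arguments": {"targets": [0, 0, -0.2, 0, 1, -0.15, -0.06, -0.32, 0, 1, -0.33, -0.14, -0.32, 0, 1, -0.5, -0.21, -0.32, 0, 1, -0.67, -0.28, -0.32, 0, 1, -0.8, -0.33, -0.32, 0, 1, -0.84, -0.35, -0.32, 0, 1, -0.84, -0.35, -0.32, 0, 1]}}

```text
clock: 7.45
eef_pos: [0.4696, -0.0147, 0.2525]
eef_rot: [[-0.28, 0.96, -0.0], [0.96, 0.28, 0.0], [0.0, -0.0, -1.0]]
wrist_force: [0.4, 1.2, -1.7]
grip_width: 0.0534
gripper_force: 43.2
```

Emit:
{"name": "drive_tool", "arguments": {"targets": [-0.1, -0.04, 0, 0, 1, -0.25, -0.1, 0, 0, 1, -0.42, -0.17, 0, 0, 1, -0.58, -0.24, 0, 0, 1, -0.74, -0.31, 0, 0, 1, -0.84, -0.35, 0, 0, 1, -0.84, -0.35, 0, 0, 1, -0.84, -0.35, 0, 0, 1]}}

```text
clock: 8.45
eef_pos: [0.4452, -0.2395, 0.2524]
eef_rot: [[-0.282, 0.959, -0.0], [0.959, 0.282, 0.001], [0.001, -0.0, -1.0]]
wrist_force: [0.7, -0.0, -1.8]
grip_width: 0.0536
gripper_force: 43.2
```

```bash
python3 - <<'E'
from plant import robot,cams
from h import *
import pickle
c,s=wrist(robot,cams,"pics/w5.png");pickle.dump((c,s),open("w5.pkl","wb"))
print(s["eef_pos"],s["wrist_force"],s["grip_width"])
P,u,v=cloud(c);hsv=cv2.cvtColor(c["frame"],cv2.COLOR_RGB2HSV)
for nm,lo,hi in(("blue",(105,120,40),(130,255,255)),("green",(45,100,40),(90,255,255)),("yel",(18,130,100),(32,255,255)),("red",(0,170,100),(6,255,255))):
    m=cv2.inRange(hsv,np.array(lo),np.array(hi));N,L,st,ce=cv2.connectedComponentsWithStats(m)
    for i in range(1,N):
        if st[i,4]>80:
            k=L[v,u]==i;print(nm,ce[i].round(1),st[i].tolist(),np.median(P[k],0).round(4) if k.any() else 0)
E
```

```text
[ 0.44519514 -0.23951254  0.25244887] [ 0.73076485 -0.02199408 -1.78430829] 0.05362234879709389
blue [244.   75.9] [239, 55, 11, 43, 414] [ 0.3986 -0.146   0.0342]
blue [353.6 267.8] [345, 263, 18, 11, 100] [ 0.6229 -0.3526  0.0187]
blue [259.1 313.1] [215, 269, 89, 85, 6115] [ 0.4423 -0.2322  0.309 ]
green [241.8 183.3] [238, 170, 9, 29, 226] [ 0.4292 -0.2663  0.0342]
yel [242.9 135.1] [238, 116, 11, 40, 392] [ 0.4151 -0.2106  0.034 ]
red [344.9   5.7] [324, 0, 47, 17, 504] [ 0.4806 -0.052   0.046 ]
red [391.5 250.8] [379, 238, 25, 25, 341] [ 0.5917 -0.2662  0.134 ]
```

View pics/w5.png

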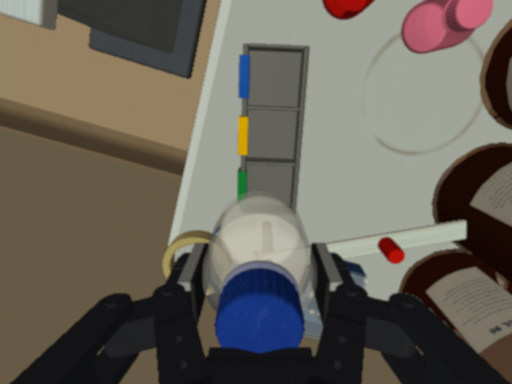

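The wrist view shows the carrier at columns 240–308, rows 45–200, with tags blue (244,76), yellow (243,135) and green (242,183). The knob is at (391,251), and the bottle with its cap at (259,313) is held upright. I fit the rim.

```bash
python3 - <<'E'
import pickle
from h import *
from scipy.ndimage import gaussian_filter1d
c,s=pickle.load(open("w5.pkl","rb"))
P,u,v=cloud(c)
m=(P[:,2]>.027)&(P[:,2]<.037)&(np.hypot(P[:,0]-.44,P[:,1]+.2)<.13)&(u>225)&(u<320)&(v<200)
q=P[m];print(len(q),np.median(q[:,2]))
# yaw: sharpest wall profile across x
best=max(np.arange(11,18,.1),key=lambda a:np.sum(np.histogram(q[:,0]*np.cos(np.radians(a))+q[:,1]*np.sin(np.radians(a)),bins=np.arange(.2,.6,.001))[0].astype(float)**2))
print("yaw",best)
for a in(14.0,best):
    a=np.radians(a);X=q[:,0]*np.cos(a)+q[:,1]*np.sin(a);Y=-q[:,0]*np.sin(a)+q[:,1]*np.cos(a)
    hx,ex=np.histogram(X,bins=np.arange(X.min()-.002,X.max()+.002,.001));hy,ey=np.histogram(Y,bins=np.arange(Y.min()-.002,Y.max()+.002,.001))
    print([(round(float(x),3),int(n)) for x,n in zip(ex,hx) if n>20]);print([(round(float(x),3),int(n)) for x,n in zip(ey,hy) if n>25])
E
```

```text
2378 0.03187736557982562
yaw 14.199999999999989
[(0.345, 57), (0.346, 86), (0.347, 95), (0.348, 98), (0.349, 84), (0.35, 82), (0.351, 122), (0.352, 131), (0.353, 127), (0.354, 123), (0.355, 100), (0.356, 97), (0.357, 42), (0.417, 34), (0.418, 147), (0.419, 132), (0.42, 128), (0.421, 100)]
[(-0.34, 46), (-0.339, 49), (-0.338, 58), (-0.274, 46), (-0.273, 51), (-0.272, 52), (-0.271, 53), (-0.207, 75), (-0.206, 66), (-0.205, 61), (-0.204, 47)]
[(0.344, 77), (0.345, 79), (0.346, 84), (0.347, 91), (0.348, 102), (0.349, 91), (0.35, 113), (0.351, 121), (0.352, 134), (0.353, 129), (0.354, 99), (0.355, 96), (0.356, 28), (0.416, 39), (0.417, 156), (0.418, 125), (0.419, 130), (0.42, 99)]
[(-0.341, 44), (-0.34, 46), (-0.339, 55), (-0.338, 34), (-0.275, 41), (-0.274, 51), (-0.273, 53), (-0.272, 56), (-0.208, 83), (-0.207, 65), (-0.206, 62), (-0.205, 52)]
```

Emit:
{"name": "drive_tool", "arguments": {"targets": [0.2, 0.03, 0, 0.07, 1, 0.405, 0.066, 0, 0.07, 1, 0.405, 0.066, 0.1, 0.07, 1, 0.405, 0.066, 0.3, 0.07, 1, 0.405, 0.066, 0.5, 0.07, 1, 0.405, 0.066, 0.66, 0.07, 1, 0.405, 0.066, 0.67, 0.07, 1, 0.405, 0.066, 0.67, 0.07, 1]}}

```text
clock: 9.5
eef_pos: [0.4329, -0.1385, 0.0863]
eef_rot: [[-0.248, 0.969, 0.001], [0.969, 0.248, -0.0], [-0.001, 0.001, -1.0]]
wrist_force: [0.2, 0.4, -0.8]
grip_width: 0.0537
gripper_force: 43.3
```

```bash
python3 - <<'E'
from plant import robot,cams
from h import *
s=robot.sense()
e=np.asarray(s["eef_pos"]);d=np.array([.4325,-.1376,.0375])-e;print(e,d,"tool shares",(np.asarray(s["eef_rot"]).T@d/.25).round(4))
for n in("scene","top"):
    c=cams.read_camera(n);P,u,v=cloud(c);hsv=cv2.cvtColor(c["frame"],cv2.COLOR_RGB2HSV)
    m=(cv2.inRange(hsv,np.array([105,120,40]),np.array([130,255,255]))[v,u]>0)&(np.hypot(*(P[:,:2]-[.4325,-.1376]).T)<.04)&(P[:,2]>.06)
    print(n,m.sum(),P[m].mean(0).round(4) if m.any() else 0)
    if n=="scene":cv2.imwrite("pics/s6.png",cv2.resize(cv2.cvtColor(c["frame"][140:290,180:380],cv2.COLOR_RGB2BGR),None,fx=4,fy=4))
E
```

```text
[ 0.43288313 -0.13853996  0.08632171] [-0.00038313  0.00093996 -0.04882171] tool shares [ 0.0041 -0.0007  0.1953]
scene 1 [ 0.434  -0.1505  0.1456]
top 0 0
```

View pics/s6.png

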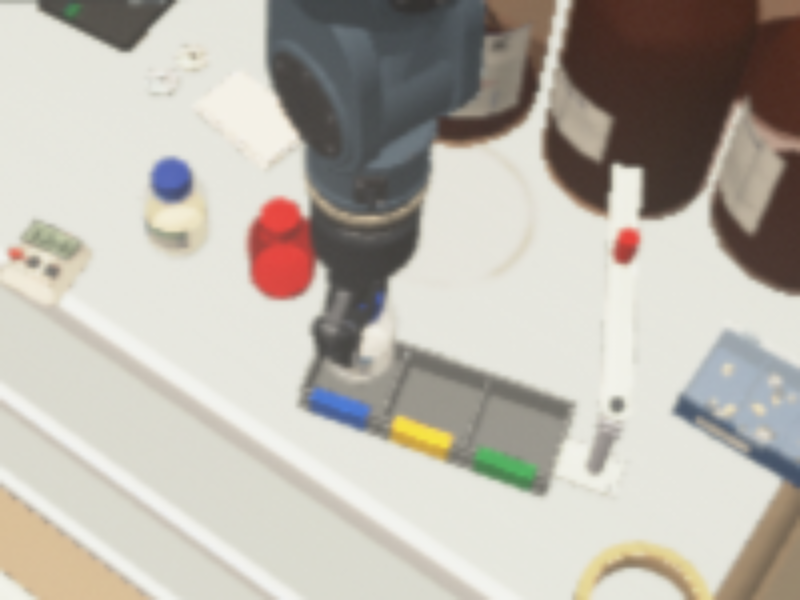

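The bottle hangs upright over the blue-tag cell at crop (365,350). I lower it slowly.

Emit:
{"name": "drive_tool", "arguments": {"targets": [0.004, 0, 0.03, 0, 1, 0.004, 0, 0.06, 0, 1, 0.004, 0, 0.09, 0, 1, 0.004, 0, 0.12, 0, 1, 0.004, 0, 0.15, 0, 1, 0.004, 0, 0.17, 0, 1, 0.004, 0, 0.185, 0, 1, 0.004, 0, 0.192, 0, 1]}}

```text
clock: 10.6
eef_pos: [0.4318, -0.1379, 0.037]
eef_rot: [[-0.247, 0.969, -0.0], [0.969, 0.247, -0.0], [-0.0, -0.0, -1.0]]
wrist_force: [-0.2, 0.5, 2.4]
grip_width: 0.0534
gripper_force: 43.9
```

Emit:
{"name": "drive_tool", "arguments": {"targets": [0, 0, 0, 0, 0.3, 0, 0, 0, 0, -1, 0, 0, 0, 0, -1, 0, 0, 0, 0, -1, 0, 0, 0, 0, -1, 0, 0, -0.15, 0, -1, 0, 0, -0.35, 0, -1, 0, 0, -0.55, 0, -1]}}

```text
clock: 11.6
eef_pos: [0.4316, -0.1378, 0.1761]
eef_rot: [[-0.247, 0.969, -0.0], [0.969, 0.247, 0.0], [0.0, -0.0, -1.0]]
wrist_force: [1.7, 0.1, -1.2]
grip_width: 0.0855
gripper_force: 0.0
```

```bash
python3 - <<'E'
from plant import robot,cams
from h import *
c,s=wrist(robot,cams)
P,u,v=cloud(c);e=np.asarray(s["eef_pos"])
q=P[(np.hypot(*(P[:,:2]-[.4325,-.1376]).T)<.035)&(P[:,2]>.07)&(P[:,2]<.12)];top=q[q[:,2]>np.percentile(q[:,2],90)-.004]
print("cap",len(top),np.median(top[:,2]),(top.max(0)+top.min(0))/2)
d=np.array([.4622,.0716,.2])-e;print(e,"to G, shares",(np.asarray(s["eef_rot"]).T@d/.25).round(4))
E
```

```text
cap 1222 0.09375185872811374 [ 0.43188015 -0.13765896  0.09354311]
[ 0.43157449 -0.13781647  0.17611113] to G, shares [ 0.7813  0.3259 -0.0956]
```

Emit:
{"name": "drive_tool", "arguments": {"targets": [0.1, 0.04, -0.08, 0, -1, 0.28, 0.12, -0.1, 0, -1, 0.46, 0.19, -0.1, 0, -1, 0.63, 0.26, -0.1, 0, -1, 0.78, 0.325, -0.1, 0, -1, 0.781, 0.326, 0, 0, -1, 0.781, 0.326, 0.2, 0, -1, 0.781, 0.326, 0.3, 0, -1]}}

```text
clock: 12.65
eef_pos: [0.4613, 0.0715, 0.0975]
eef_rot: [[-0.248, 0.969, -0.002], [0.969, 0.248, -0.001], [0.0, -0.002, -1.0]]
wrist_force: [0.2, -0.7, 0.7]
grip_width: 0.0852
gripper_force: 0.0
```

```bash
python3 - <<'E'
from plant import robot,cams
from h import *
c,s=wrist(robot,cams,"pics/w7.png")
P,u,v=cloud(c);e=np.asarray(s["eef_pos"])
q=P[(np.hypot(*(P[:,:2]-[.4622,.0716]).T)<.035)&(P[:,2]>.07)&(P[:,2]<.1)];top=q[q[:,2]>.086]
print("cap",len(top),np.median(top[:,2]),(top.max(0)+top.min(0))/2)
for p in((.4622,.0716,.0325),((top.max(0)+top.min(0))/2)):
    d=np.array([p[0],p[1],.0325])-e;print(e,"shares",(np.asarray(s["eef_rot"]).T@d/.25).round(4))
E
```

```text
cap 2343 0.08966897906804167 [0.46246501 0.07023025 0.0889056 ]
[0.46128319 0.07146818 0.09750665] shares [-0.0004  0.0043  0.26  ]
[0.46128319 0.07146818 0.09750665] shares [-0.006  0.004  0.26 ]
```

View pics/w7.png

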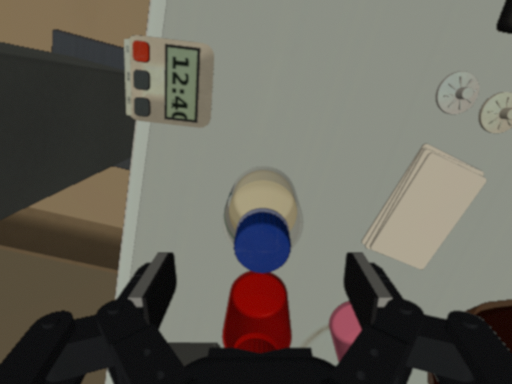

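The wrist view shows the cream bottle, cap at (262,242), between the open fingers, with the red one clear behind at (257,315). I descend and grip.

Emit:
{"name": "drive_tool", "arguments": {"targets": [-0.002, 0.004, 0.1, 0, -1, -0.002, 0.004, 0.2, 0, -1, -0.002, 0.004, 0.26, 0, -1, -0.002, 0.004, 0.26, 0, 0, -0.002, 0.004, 0.26, 0, 1, -0.002, 0.004, 0.26, 0, 1, -0.002, 0.004, 0.26, 0, 1, -0.002, 0.004, 0.26, 0, 1], "newtons": 40}}

```text
clock: 13.7
eef_pos: [0.4642, 0.0712, 0.0357]
eef_rot: [[-0.247, 0.969, 0.002], [0.969, 0.247, 0.0], [-0.0, 0.002, -1.0]]
wrist_force: [-1.8, -0.3, 6.3]
grip_width: 0.0534
gripper_force: 42.9
```

Emit:
{"name": "drive_tool", "arguments": {"targets": [0, 0, -0.1, 0, 1, 0, 0, -0.25, 0, 1, 0, 0, -0.45, 0, 1, 0, 0, -0.65, 0, 1, 0, 0, -0.8, 0, 1, 0, 0, -0.8, 0, 1, 0, 0, -0.8, 0, 1, 0, 0, -0.8, 0, 1]}}

```text
clock: 14.7
eef_pos: [0.4629, 0.0711, 0.2334]
eef_rot: [[-0.247, 0.969, -0.002], [0.969, 0.247, -0.0], [0.0, -0.002, -1.0]]
wrist_force: [0.1, -0.0, -1.7]
grip_width: 0.0539
gripper_force: 43.0
```

```bash
python3 - <<'E'
from plant import robot
import numpy as np
s=robot.sense();e=np.asarray(s["eef_pos"]);d=np.array([.4653,-.2672,.2325])-e;print(e,d,(np.asarray(s["eef_rot"]).T@d/.25).round(4))
E
```

```text
[0.4628803  0.07108234 0.23336833] [ 0.0024197  -0.33828234 -0.00086833] [-1.3135 -0.3254  0.004 ]
```

Emit:
{"name": "drive_tool", "arguments": {"targets": [-0.1, -0.02, 0, 0, 1, -0.25, -0.06, 0, 0, 1, -0.42, -0.1, 0, 0, 1, -0.58, -0.14, 0, 0, 1, -0.66, -0.16, 0, 0, 1, -0.66, -0.16, 0, 0, 1, -0.66, -0.16, 0, 0, 1, -0.66, -0.16, 0, 0, 1]}}

```text
clock: 15.7
eef_pos: [0.4656, -0.0977, 0.2344]
eef_rot: [[-0.249, 0.969, -0.001], [0.969, 0.249, 0.0], [0.0, -0.0, -1.0]]
wrist_force: [-0.1, -1.3, -1.4]
grip_width: 0.0532
gripper_force: 43.0
```

Emit:
{"name": "drive_tool", "arguments": {"targets": [-0.1, -0.02, 0, 0, 1, -0.25, -0.06, 0, 0, 1, -0.42, -0.1, 0, 0, 1, -0.58, -0.14, 0, 0, 1, -0.65, -0.165, 0, 0, 1, -0.654, -0.165, 0.15, 0, 1, -0.654, -0.165, 0.3, 0, 1, -0.654, -0.165, 0.3, 0, 1]}}

```text
clock: 16.7
eef_pos: [0.4646, -0.2655, 0.1575]
eef_rot: [[-0.248, 0.969, -0.005], [0.969, 0.248, 0.003], [0.004, -0.004, -1.0]]
wrist_force: [-0.0, -0.2, 0.3]
grip_width: 0.0531
gripper_force: 43.0
```

```bash
python3 - <<'E'
from plant import robot,cams
from h import *
import pickle
s=robot.sense();e=np.asarray(s["eef_pos"]);d=np.array([.4653,-.2672,.040])-e;print(e,d,(np.asarray(s["eef_rot"]).T@d/.25).round(4))
c=cams.read_camera("scene");cv2.imwrite("pics/s8.png",cv2.resize(cv2.cvtColor(c["frame"][140:290,180:380],cv2.COLOR_RGB2BGR),None,fx=3,fy=3))
E
```

```text
[ 0.46464482 -0.26545611  0.15754853] [ 0.00065518 -0.00174389 -0.11754853] [-0.0092  0.0026  0.4702]
```

Emit:
{"name": "drive_tool", "arguments": {"targets": [0, 0, 0.1, 0, 1, 0, 0, 0.2, 0, 1, 0, 0, 0.27, 0, 1, 0, 0, 0.27, 0, 1, 0, 0, 0.27, 0, 1, 0, 0, 0.27, 0, 1, 0, 0, 0.27, 0, 1, 0, 0, 0.27, 0, 1]}}

```text
clock: 17.75
eef_pos: [0.4663, -0.2673, 0.0924]
eef_rot: [[-0.247, 0.969, 0.0], [0.969, 0.247, -0.0], [-0.0, 0.0, -1.0]]
wrist_force: [-1.1, 0.6, -1.0]
grip_width: 0.0534
gripper_force: 43.0
```

```bash
python3 - <<'E'
from plant import robot
import numpy as np
s=robot.sense();e=np.asarray(s["eef_pos"]);d=np.array([.4653,-.2672,.040])-e;print(e,d,(np.asarray(s["eef_rot"]).T@d/.25).round(4))
E
```

```text
[ 0.46627581 -0.26727707  0.09244618] [-9.75809440e-04  7.70720460e-05 -5.24461834e-02] [ 0.0013 -0.0038  0.2098]
```

Emit:
{"name": "drive_tool", "arguments": {"targets": [0.001, -0.003, 0.04, 0, 1, 0.001, -0.003, 0.08, 0, 1, 0.001, -0.003, 0.11, 0, 1, 0.001, -0.003, 0.14, 0, 1, 0.001, -0.003, 0.16, 0, 1, 0.001, -0.003, 0.18, 0, 1, 0.001, -0.003, 0.195, 0, 1, 0.001, -0.003, 0.203, 0, 1]}}

```text
clock: 18.75
eef_pos: [0.4654, -0.2672, 0.0412]
eef_rot: [[-0.247, 0.969, -0.0], [0.969, 0.247, -0.0], [-0.0, -0.0, -1.0]]
wrist_force: [-0.8, -0.5, -1.1]
grip_width: 0.0538
gripper_force: 43.0
```

Emit:
{"name": "drive_tool", "arguments": {"targets": [0, 0, 0.002, 0, 1, 0, 0, 0.004, 0, 1, 0, 0, 0.006, 0, 1, 0, 0, 0.008, 0, 1, 0, 0, 0.01, 0, 1, 0, 0, 0.012, 0, 1, 0, 0, 0.012, 0, 1, 0, 0, 0.012, 0, 1]}}

```text
clock: 19.75
eef_pos: [0.4655, -0.2674, 0.0397]
eef_rot: [[-0.247, 0.969, 0.001], [0.969, 0.247, -0.001], [-0.001, 0.001, -1.0]]
wrist_force: [-4.5, 1.4, 14.1]
grip_width: 0.0537
gripper_force: 44.7
```

Emit:
{"name": "drive_tool", "arguments": {"targets": [0, 0, -0.005, 0, 1, 0, 0, -0.005, 0, 0.3, 0, 0, -0.005, 0, -1, 0, 0, -0.005, 0, -1, 0, 0, -0.005, 0, -1, 0, 0, -0.15, 0, -1, 0, 0, -0.35, 0, -1, 0, 0, -0.55, 0, -1]}}

```text
clock: 20.75
eef_pos: [0.4651, -0.267, 0.1772]
eef_rot: [[-0.247, 0.969, -0.0], [0.969, 0.247, 0.0], [0.0, -0.0, -1.0]]
wrist_force: [1.5, -1.2, 0.2]
grip_width: 0.0852
gripper_force: 0.0
```

Emit:
{"name": "drive_tool", "arguments": {"targets": [0, 0, -0.2, 0, -0.5, 0, 0, -0.2, 0, 0, 0, 0, -0.2, 0, 0.3, 0, 0, -0.2, 0, 0.3, 0, 0, -0.2, 0, 0.3, 0, 0, -0.2, 0, 0.3, 0, 0, -0.2, 0, 0.3, 0, 0, -0.2, 0, 0.3]}}

```text
clock: 21.75
eef_pos: [0.4654, -0.2672, 0.2259]
eef_rot: [[-0.247, 0.969, -0.0], [0.969, 0.247, -0.0], [-0.0, -0.0, -1.0]]
wrist_force: [-0.4, -0.4, 0.3]
grip_width: 0.0305
gripper_force: 0.0
```

```bash
python3 - <<'E'
from plant import robot,cams
from h import *
c,s=wrist(robot,cams,"pics/w9.png")
P,u,v=cloud(c);print(s["eef_pos"],s["joint_pos"],s["grip_width"])
for n,xy in(("B",(.4325,-.1376)),("G",(.4653,-.2672))):
    q=P[(np.hypot(*(P[:,:2]-xy).T)<.035)&(P[:,2]>.088)&(P[:,2]<.12)]
    if len(q):print(n,len(q),np.median(q[:,2]),(q.max(0)+q.min(0))/2)
hsv=cv2.cvtColor(c["frame"],cv2.COLOR_RGB2HSV)[v,u]
m=((hsv[:,0]<7)|(hsv[:,0]>173))&(hsv[:,1]>150)&(P[:,2]>.1)&(np.hypot(P[:,0]-.593,P[:,1]+.266)<.05)
k=P[m];t=k[k[:,2]>.132];print("knob",m.sum(),np.median(k,0),"top",len(t),(t.max(0)+t.min(0))/2 if len(t) else 0)
m=(P[:,2]>.1)&(P[:,2]<.113)&(P[:,0]>.49)&(P[:,0]<.72)&(P[:,1]>-.36)&(P[:,1]<-.2)&(hsv[:,1]<60)
b=P[m][:,:2];x,y,x0,y0=cv2.fitLine(b.astype(np.float32),cv2.DIST_HUBER,0,.001,.001).ravel();print("bar dir",x,y,x0,y0,m.sum())
tl=(P-s["eef_pos"])@np.asarray(s["eef_rot"]);f=tl[(abs(tl[:,1])>.005)&(abs(tl[:,1])<.035)&(abs(tl[:,0])<.013)&(tl[:,2]<.02)&(tl[:,2]>-.03)];print("tip",f[:,2].max())
E
```

```text
[ 0.46538374 -0.26716335  0.22585261] [-2.98546772e+01  1.48712030e+01  2.71523890e-01  7.53997908e+01
 -7.33581420e-03  4.58222617e+01] 0.030503947267958288
B 1403 0.09381213561385804 [ 0.43189869 -0.13844474  0.09223571]
G 887 0.09366546362083306 [ 0.4640957  -0.26806121  0.09221448]
knob 502 [ 0.59144589 -0.26670465  0.13364044] top 270 [ 0.5954151  -0.26814243  0.13456451]
bar dir 0.90318537 0.4292507 0.5937033 -0.26952317 4570
tip -0.0006696134402607833
```

View pics/w9.png

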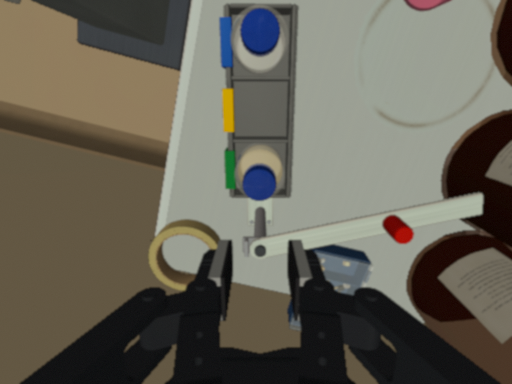

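Both bottles stand in their cells: the tag colours match the stripes, and the cap tops at 0.0937 m are 4 mm higher than on the table. The bar runs from the pivot at (260,250) to (480,205), knob at (398,228). Before choosing the wrist angle I check clearance to the brown bottles.

```bash
python3 - <<'E'
import pickle
from h import *
d=pickle.load(open("d0.pkl","rb"));w=pickle.load(open("w5.pkl","rb"))[0]
P=np.vstack([cloud(c)[0] for c in d.values()]);k=np.array([.594,-.268])
P=P[(P[:,0]>.45)&(P[:,2]<.6)]
r=P[:,:2]-k;a=np.degrees(np.arctan2(r[:,1],r[:,0]));R=np.hypot(*r.T)
for z0,z1 in((.145,.18),(.18,.25),(.25,.4)):
    m=(P[:,2]>z0)&(P[:,2]<z1)
    print(z0,[(b,round(float(np.percentile(R[m&(abs(a-b)<10)],1)),3)) for b in range(-170,171,20) if (m&(abs(a-b)<10)).sum()>5 and R[m&(abs(a-b)<10)].min()<.2])
E
```

```text
0.145 [(-50, 0.142), (-30, 0.123), (-10, 0.128), (10, 0.103), (30, 0.102), (50, 0.119), (70, 0.199)]
0.18 [(-50, 0.147), (-30, 0.128), (-10, 0.136), (10, 0.109), (30, 0.107), (50, 0.128)]
0.25 [(-30, 0.171), (-10, 0.193), (10, 0.158), (30, 0.149)]
```

Emit:
{"name": "drive_tool", "arguments": {"targets": [-0.05, 0.2, 0, 0, 0, -0.1, 0.4, 0, 0, 0, -0.129, 0.5, 0, 0, 0, -0.129, 0.5, 0.1, 0, 0, -0.129, 0.5, 0.2, 0, 0, -0.129, 0.5, 0.22, 0, 0, -0.129, 0.5, 0.22, 0, 0, -0.129, 0.5, 0.22, 0, 0]}}

```text
clock: 22.8
eef_pos: [0.595, -0.2678, 0.1722]
eef_rot: [[-0.247, 0.969, 0.002], [0.969, 0.247, -0.001], [-0.001, 0.001, -1.0]]
wrist_force: [0.7, 0.8, -0.5]
grip_width: 0.0428
gripper_force: 0.0
```

```bash
python3 - <<'E'
from plant import robot,cams
from h import *
c,s=wrist(robot,cams,"pics/w10.png")
P,u,v=cloud(c);e=np.asarray(s["eef_pos"]);R=np.asarray(s["eef_rot"]);print(e,s["grip_width"])
hsv=cv2.cvtColor(c["frame"],cv2.COLOR_RGB2HSV)
m=((hsv[...,0]<7)|(hsv[...,0]>173))&(hsv[...,1]>150)
N,L,st,ce=cv2.connectedComponentsWithStats(m.astype(np.uint8))
for i in range(1,N):
    if st[i,4]>60:
        k=P[L[v,u]==i];print(st[i],np.median(k,0).round(4));t=k[k[:,2]>.132]
        if len(t)>20:
            o=(t.max(0)+t.min(0))/2;print("  top",len(t),t.mean(0).round(4),o.round(4),"extent",(t.max(0)-t.min(0)).round(4),"tool shares",((R.T@(np.r_[o[:2],.114]-e))/.25).round(3))
E
```

```text
[ 0.5949559  -0.26777314  0.1721873 ] 0.04282682663730121
[415   0  36  46 333] [ 0.6954 -0.096   0.0396]
[493  28  17  19  74] [ 0.7243 -0.1086  0.0879]
[469  35  28  16 146] [ 0.7303 -0.1094  0.0658]
[ 434   79   78  197 4184] [ 0.6868 -0.1899  0.1773]
  top 4176 [ 0.6878 -0.191   0.1763] [ 0.6939 -0.1897  0.1735] extent [0.0238 0.088  0.0669] tool shares [0.205 0.461 0.233]
[382  83  54  48 429] [ 0.6913 -0.1666  0.0583]
[ 339  174  173  146 3967] [ 0.7003 -0.2466  0.1399]
  top 2131 [ 0.6991 -0.2435  0.1726] [ 0.7053 -0.2467  0.1672] extent [0.034  0.0396 0.0703] tool shares [-0.027  0.448  0.233]
[250 203  24  35 680] [ 0.5955 -0.2651  0.1345]
  top 459 [ 0.5961 -0.2681  0.1349] [ 0.5962 -0.2687  0.1344] extent [0.0162 0.0164 0.0047] tool shares [-0.005  0.004  0.233]
```

Emit:
{"name": "drive_tool", "arguments": {"targets": [-0.004, 0.004, 0.1, 0, 0, -0.004, 0.004, 0.2, 0, 0, -0.004, 0.004, 0.233, 0, 0, -0.004, 0.004, 0.233, 0, 0, -0.004, 0.004, 0.233, 0, 1, -0.004, 0.004, 0.233, 0, 1, -0.004, 0.004, 0.233, 0, 1, -0.004, 0.004, 0.233, 0, 1], "newtons": 25}}

```text
clock: 23.85
eef_pos: [0.5966, -0.2684, 0.1139]
eef_rot: [[-0.248, 0.969, 0.002], [0.969, 0.248, -0.001], [-0.002, 0.002, -1.0]]
wrist_force: [2.0, 1.4, 6.3]
grip_width: 0.017
gripper_force: 25.4
```

```bash
python3 - <<'E'
from plant import robot
import numpy as np
s=robot.sense();e=np.asarray(s["eef_pos"]);R=np.asarray(s["eef_rot"]);print(e,s["wrist_force"],s["grip_width"],s["gripper_force"])
p=np.array([.4807,-.3283]);k=e[:2];r=k-p;print("radius",np.hypot(*r),"angle",np.degrees(np.arctan2(r[1],r[0])))
a0=np.arctan2(r[1],r[0]);
for a in np.linspace(a0,np.radians(104.2),17)[1:]:
    q=p+np.hypot(*r)*np.array([np.cos(a),np.sin(a)])
    print(round(np.degrees(a)),q.round(4),(R.T@np.r_[q-k,0]/.25).round(3)[:2])
E
```

```text
[ 0.59661543 -0.26841043  0.11393938] [2.04398737 1.43364794 6.29905386] 0.016981728633983527 25.381156121177355
radius 0.13047278381909483 angle 27.32386307628821
32 [ 0.5912 -0.2589] [ 0.042 -0.012]
37 [ 0.585  -0.2499] [ 0.083 -0.027]
42 [ 0.5781 -0.2414] [ 0.123 -0.045]
47 [ 0.5704 -0.2336] [ 0.161 -0.067]
51 [ 0.5622 -0.2264] [ 0.197 -0.092]
56 [ 0.5534 -0.2199] [ 0.231 -0.12 ]
61 [ 0.544  -0.2142] [ 0.262 -0.15 ]
66 [ 0.5343 -0.2093] [ 0.291 -0.183]
71 [ 0.5241 -0.2053] [ 0.317 -0.218]
75 [ 0.5137 -0.2021] [ 0.339 -0.256]
80 [ 0.503  -0.1997] [ 0.359 -0.295]
85 [ 0.4921 -0.1983] [ 0.375 -0.336]
90 [ 0.4812 -0.1978] [ 0.388 -0.377]
95 [ 0.4703 -0.1982] [ 0.397 -0.42 ]
99 [ 0.4594 -0.1996] [ 0.403 -0.464]
104 [ 0.4487 -0.2018] [ 0.405 -0.507]
```

Radius 0.1305 m agrees with the listed 130 mm. I swing the bar along the arc.

Emit:
{"name": "drive_tool", "arguments": {"targets": [0.042, -0.012, 0, 0, 1, 0.083, -0.027, 0, 0, 1, 0.123, -0.045, 0, 0, 1, 0.161, -0.067, 0, 0, 1, 0.197, -0.092, 0, 0, 1, 0.231, -0.12, 0, 0, 1, 0.262, -0.15, 0, 0, 1, 0.291, -0.183, 0, 0, 1]}}

```text
clock: 24.85
eef_pos: [0.5355, -0.2066, 0.1137]
eef_rot: [[-0.25, 0.968, 0.005], [0.968, 0.25, 0.003], [0.002, 0.006, -1.0]]
wrist_force: [7.3, 10.4, 5.8]
grip_width: 0.0171
gripper_force: 25.2
```

Emit:
{"name": "drive_tool", "arguments": {"targets": [0.026, -0.035, 0, 0, 1, 0.048, -0.073, 0, 0, 1, 0.068, -0.112, 0, 0, 1, 0.084, -0.153, 0, 0, 1, 0.097, -0.194, 0, 0, 1, 0.106, -0.237, 0, 0, 1, 0.112, -0.281, 0, 0, 1, 0.114, -0.318, 0, 0, 1]}}

```text
clock: 25.85
eef_pos: [0.4494, -0.2007, 0.1133]
eef_rot: [[-0.248, 0.969, 0.002], [0.969, 0.248, 0.0], [-0.0, 0.002, -1.0]]
wrist_force: [1.0, 2.9, 5.6]
grip_width: 0.0169
gripper_force: 26.5
```

Emit:
{"name": "drive_tool", "arguments": {"targets": [0, -0.004, 0, 0, 1, 0, -0.008, 0, 0, 1, 0, -0.012, 0, 0, 1, 0, -0.016, 0, 0, 1, 0, -0.016, 0, 0, 1, 0, -0.016, 0, 0, 1, 0, -0.016, 0, 0, 1, 0, -0.016, 0, 0, 1]}}

```text
clock: 26.85
eef_pos: [0.4487, -0.2008, 0.1134]
eef_rot: [[-0.249, 0.968, 0.007], [0.968, 0.249, 0.003], [0.001, 0.007, -1.0]]
wrist_force: [14.0, 9.4, -0.4]
grip_width: 0.0169
gripper_force: 26.4
```

Emit:
{"name": "drive_tool", "arguments": {"targets": [0, 0, 0, 0, 0.3, 0, 0, 0, 0, 0.2, 0, 0, 0, 0, 0.2, 0, 0, 0, 0, 0.2, 0, 0, -0.1, 0, 0.2, 0, 0, -0.3, 0, 0.2, 0, 0, -0.5, 0, 0.2, 0, 0, -0.6, 0, 0.2]}}

```text
clock: 27.85
eef_pos: [0.4459, -0.2025, 0.2653]
eef_rot: [[-0.247, 0.969, 0.003], [0.969, 0.247, -0.001], [-0.002, 0.002, -1.0]]
wrist_force: [-0.4, -0.0, -0.1]
grip_width: 0.0342
gripper_force: 0.0
```

```bash
python3 - <<'E'
from plant import robot,cams
from h import *
import pickle
c,s=wrist(robot,cams,"pics/w11.png")
P,u,v=cloud(c);e=np.asarray(s["eef_pos"]);print(e)
hsv=cv2.cvtColor(c["frame"],cv2.COLOR_RGB2HSV)[v,u]
p=np.array([.4807,-.3283])
m=((hsv[:,0]<7)|(hsv[:,0]>173))&(hsv[:,1]>150)&(P[:,2]>.13)&(P[:,2]<.145)&(np.hypot(P[:,0]-.45,P[:,1]+.2)<.05)
o=(P[m].max(0)+P[m].min(0))/2;r=o[:2]-p;print("knob",o.round(4),m.sum(),np.hypot(*r),"angle",np.degrees(np.arctan2(r[1],r[0])))
a=np.radians(14.2);X=P[:,0]*np.cos(a)+P[:,1]*np.sin(a)-.3855;Y=-P[:,0]*np.sin(a)+P[:,1]*np.cos(a)+.3062
m=(P[:,2]>.1)&(P[:,2]<.113)&(abs(X)<.05)&(Y>-.12)&(Y<.1)&(hsv[:,1]<60)
b=np.c_[X,Y][m].astype(np.float32);l=cv2.fitLine(b,cv2.DIST_HUBER,0,.001,.001).ravel();print("bar angle in carrier",np.degrees(np.arctan2(l[0],l[1])),"x0,y0",l[2:],m.sum())
E
```

```text
[ 0.44591522 -0.20246834  0.26534333]
knob [ 0.4488 -0.202   0.1334] 231 0.13027973046250008 angle 104.16597389737451
bar angle in carrier 179.84676 x0,y0 [-6.6888297e-06 -5.7658050e-03] 3424
```

The bar is shut: it lies within 0.2° of the carrier's y axis, and it resisted about 17 N at the stop. The arm is clear of everything, so I hand in.

```bash
python3 -c "
from plant import robot
print(robot.job_done())"
```

```text
the job is handed in; nothing more can be done
None
```

Both bottles stand upright in the cells with their matching tags, the hold-down bar is shut against its stop and released, and the job is handed in after about 28 s of robot time; no verdict came back.

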